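# Move the hanging cutlery cup to the notched rail

### The job

Take the hanging cutlery cup by its orange handle and lift it over the end stop between the two rails, keeping it in line with the rails, and hang it on the near end of the green-topped rail. Then, without lifting it again, slide it gently along that rail until it drops fully into the notch, and leave it hanging there by itself. Use only light force on the rails and leave the mug, the bowl and the soap bottle where they are.

Things in the scene. Friction and masses are not known exactly. Their poses are not given: they have to be found in the camera images.
- caddy: White cutlery cup (60 mm wide, 70 high, about 0.26 kg in all) hung by a steel strap and hook on the plain rail. Origin: middle of the hook's seat, its flat underside that rests on the rail's top. z up, y along the rail, x across. The cup hangs under the rail, rim 80 mm and underside 150 mm below the origin: raised more than 45 mm, the rim meets the rail above it. It can swing a little
- caddy_handle (a point): Centre of the cup's upright orange handle's grip zone, 45 mm straight above the hook's seat. The handle is 24 mm wide along the rail (y), 10 mm thick across (x) and reaches from 4 to 64 mm above the seat. Gripped here, fingertips reaching 19 mm lower still pass over the end stops
- caddy_hook (a point): Middle of the hook's lower edge, 20 mm below the seat. The hook is an inverted U, 20 mm long along the rail, with a 12 mm wide slot over the 8 mm bar; its lip (+x) and its strap (-x, which runs on down to the cup) flare outward. To go over an end stop, raise the seat 12 mm above the rail's top and a little more
- plain_rail: Steel start rail with black end stops, left or right of the green one. Upright flat bar 8 mm thick (x), 260 mm long (y), 30 mm high, held from behind (+x) by thin brackets 100 mm either side of the middle, 22 mm below its top, on posts 72 mm behind. Origin below the bar's middle; its top is 200 mm above. End stops, as thick as the bar, 130 to 136 mm from the middle, rise 12 mm above its top
- green_rail: Rail of the same shape and sizes with green top and green end stops, to hang the cup on. Origin below the bar's middle, its top 200 mm above, y along it. About in line with the plain rail, up to 20 mm aside and 10 mm higher or lower, with some 40 mm between their facing end stops. Both rails stand firm and are slick (friction about 0.25)
- green_top (a point): Middle of the green rail's top edge. In the top is one square notch, 25 mm long, 6 mm deep, for the 20 mm hook: its middle lies anywhere within 30 mm either side of this point along y. It is not measured: find it by feel or by eye. In the notch the hook's seat is 6 mm below the top and it slides no further. Loosely held, the cup drops in by its own weight
- mug: White mug, 80 mm wide, 90 mm high, standing behind the rails; origin under its centre. Leave alone
- soap: Green soap bottle, 60 mm wide, 160 mm high, standing behind the rails; origin under its centre. Leave alone
- bowl: White bowl, 120 mm wide, 55 mm high, standing in front of the rails; origin under its centre. Leave alone

How it is judged:
By the outcome, as a careful person would: the job done as asked, in the order asked, and still so for the second after the job is handed in, with the robot touching nothing.
It also fails if it takes over 54 s, if anything falls off the work surface, if the arm or the gripper's body presses on something with over 40 N, if the wrist force passes 120 N, or if a joint passes its speed limit or range.

### The arm

A 6-joint arm with a two-finger parallel gripper is mounted at the origin on the work surface. World frame = base frame: x ahead of the robot, y to its left, z up, the work surface at z = 0. Lengths are in m, angles in rad, forces in N, time in s.
With the tool pointing down it reaches from about 0.375 to 0.975 m from the base axis. Payload 3.8 kg.
Tool frame: the origin (TCP) lies at the very end of the fingers, on their centre line; the grasp point (between the pads) lies 19 mm behind it; z points along the fingers, y is the direction in which the jaws open and shut (so a half turn about z gives the same grasp; the last joint's range is limited). The gripper opens to 85 mm and grips with 20 to 120 N. Pads are 22 mm wide; open, the fingers measure 114 mm over their backs; the gripper's body (76 mm by 85 mm) begins 54 mm behind the grasp point. The pads swing forward as they close: fully open they stand 13 mm farther back than shut.
Start: joints at [1.141, 0.264, 1.604, -0, 1.274, -0.037], TCP at [0.258, 0.624, 0.209] pointing down, gripper open.
Joint ranges: [-2.63, 2.63], [-0.94, 2.18], [0.31, 2.57], [-1.31, 4.45], [0, 2.66], [-2.55, 2.55]. Speed limits (rad/s): [2.57, 2.57, 3.14, 3.14, 3.14, 3.14].

### API

Orientations are given as a rotation vector (axis times angle).
In Python, from workcell import read_state, read_camera, camera_info, finish_job gives the robot as it stands. The module is installed in compiled form; this text tells all that it offers.
- The arm moves only by the tool play_rows, never from a script. Its argument "motion" is a list of rows, each a list of 5 numbers: the shift along the tool's x, y, z in units of 1000 mm (1.0 is 1000 mm), then the turn about the tool's z in units of 2 pi rad (1.0 is 2 pi rad), then the finger opening in mm, from 0 to 85.4. A call has 1 to 5 rows; each row shifts and turns the commanded pose from where the row before left it, along the tool's axes as they then stand; what a row does not reach is not made up. A row lasts 1/8 s, in which the tool goes at most 62.5 mm and 10.7 degrees, less where a joint would pass 70% of its speed; a pose out of reach is approached as far as the arm can. A call with a number of a shift or a turn outside -1 to 1 is refused whole. A call with a gripper value outside its range is refused whole. The fingers move at their own pace and stop on an object; "squeeze" is the grip in N (left out, the last holds). Time passes only in rows, so rows that do not move let the fingers close. It gives the time, the measured TCP pose, the force and the opening at its end, in the units of the state.
- read_state(): the state, without advancing time (a new reading comes with each control period).
- read_camera(name): name is "side" or "top" or "wrist"; returns the picture (384x512x3 uint8, red, green, blue); there is no depth.
- camera_info(name): a dict with "intrinsics" (3x3 intrinsics, pixels), "dist_coeffs" ([k1, k2, p1, p2, k3] as OpenCV has them; the pictures are not rectified), "pose" (4x4, takes a point from camera to world coordinates). Camera axes: x right, y down, z forward; pixel columns grow to the right and rows downward; lengths in m; the calibration is good to about 2 mm. A picture is of the moment at which its call begins: read the wrist's pose just before it. camera_info takes no time and is no camera call; for the wrist camera it gives the pose at the moment of the call.
- finish_job(): hands the job in, once; it reports no verdict.
The state is a dict: "time": time; "q": joint angles; "joint_vel": joint speeds; "joint_torque": joint torques, N m; "tool_pos": TCP position; "tcp_rot": TCP orientation; "wrist_force": force on the tool from outside, world axes, zero at the start; "torque": the same for the moment, N m; "width": opening from 0.0 (shut) to 1.0 (fully open).
Only numpy, scipy, OpenCV 4.12 (cv2) and the standard library are available. Lean on these libraries where they do the work, as an engineer would, in place of code of your own. Each camera call takes 0.05 s, during which the arm holds its last target. There are 200 camera calls.

## Working session

There is one attempt and no reset: what is moved stays moved. The work goes in short steps, Python scripts to look and compute and a tool call to move; the robot and the scene stay as the last step left them, time stands still between calls to the robot, and variables do not carry over. Pictures are saved under pics/ and viewed, about 8 in all and at most 12, crops included, and the job is handed in when it is done.

Besides the shell and the picture viewer there is one more tool, called after ">>>" in YAML: its name, and indented under it one key for each argument. play_rows: Moves the arm, as the interface text tells. Shifts and turns lie within -1 to 1; 1 stands for 1000 mm of shift or 2 pi rad of turn. Its arguments: {"type":"object","properties":{"motion":{"type":"array","items":{"type":"array","items":{"type":"number"}}},"squeeze":{"type":"number"}},"required":["motion"]}

```bash
mkdir -p pics; python3 - <<'E'
from workcell import *
import cv2,numpy as np
np.set_printoptions(precision=4,suppress=True)
s=read_state();print({k:np.round(v,3) for k,v in s.items()})
a=[]
for n in("side","top","wrist"):
    i=camera_info(n);print(n,np.array(i["intrinsics"]).tolist(),np.round(i["dist_coeffs"],4));print(np.array(i["pose"]))
    im=read_camera(n);cv2.imwrite(f"pics/{n}0.png",im[:,:,::-1]);
E
```

```text
{'time': np.float64(0.0), 'q': array([ 1.141,  0.265,  1.605,  0.   ,  1.274, -0.037]), 'joint_vel': array([-0.   , -0.   ,  0.001,  0.001,  0.   , -0.001]), 'joint_torque': array([  0.002, -51.513, -36.731,   0.   ,   0.013,  -0.   ]), 'tool_pos': array([0.258, 0.623, 0.208]), 'tcp_rot': array([-0.613, -3.081,  0.003]), 'wrist_force': array([ 0.13 , -0.938,  0.468]), 'torque': array([ 0.027, -0.012,  0.012]), 'width': np.float64(1.0)}
side [[368.65355777955455, 0.0, 247.000079348014], [0.0, 368.65355777955455, 198.00728216737724], [0.0, 0.0, 1.0]] [-0.0348  0.      0.      0.      0.    ]
[[ 0.6735 -0.3947  0.625   0.0513]
 [-0.739  -0.3435  0.5795 -0.5067]
 [-0.0141 -0.8522 -0.523   0.6138]
 [ 0.      0.      0.      1.    ]]
top [[404.77023322858935, 0.0, 255.80824473406093], [0.0, 404.77023322858935, 190.87402796686447], [0.0, 0.0, 1.0]] [-0.0346  0.      0.      0.      0.    ]
[[-0.0241 -0.992   0.1237  0.4381]
 [-0.9992  0.0278  0.0284 -0.02  ]
 [-0.0316 -0.123  -0.9919  1.076 ]
 [ 0.      0.      0.      1.    ]]
wrist [[311.577056833728, 0.0, 251.0294912829719], [0.0, 311.577056833728, 193.20046338645048], [0.0, 0.0, 1.0]] [-0.0713  0.      0.      0.      0.    ]
[[ 0.3829  0.8785  0.2858  0.1825]
 [ 0.9238 -0.3633 -0.1208  0.654 ]
 [-0.0023  0.3102 -0.9507  0.3729]
 [ 0.      0.      0.      1.    ]]
```

View pics/top0.png

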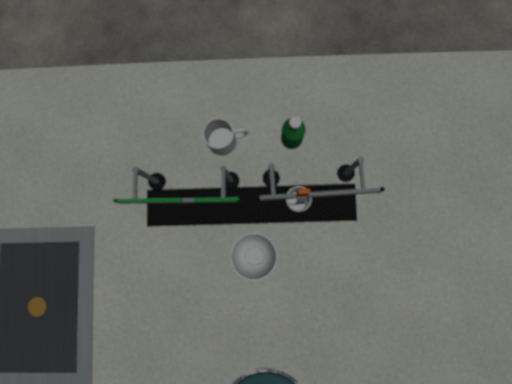

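View pics/side0.png

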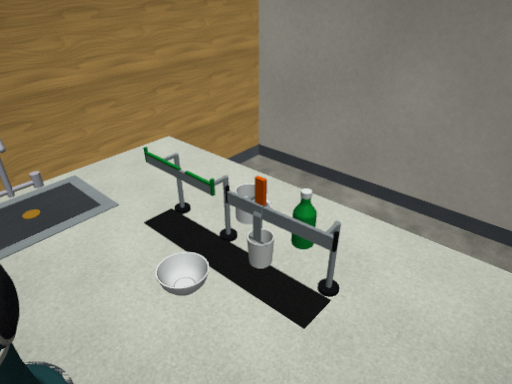

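Top view: green rail cols 115–238 at row ~200, with a pale notch around col 188. Plain rail cols 262–382, and the orange handle at (303,192). The side view shows the same layout. Next, enlarged crops for pixel positions.

```bash
python3 - <<'E'
import cv2,numpy as np
t=cv2.imread("pics/top0.png")[175:215,105:395];s=cv2.imread("pics/side0.png")[140:290,135:345]
t=cv2.resize(t*1,None,fx=2.75,fy=2.75*1,interpolation=cv2.INTER_CUBIC)
s=cv2.resize(s,None,fx=3.2,fy=3.2,interpolation=cv2.INTER_CUBIC)
W=800;o=np.zeros((t.shape[0]+s.shape[0],W,3),np.uint8);o[:t.shape[0],:min(W,t.shape[1])]=t[:,:W];o[t.shape[0]:,:s.shape[1]]=s
o=cv2.convertScaleAbs(o,alpha=1.6);print(t.shape,s.shape)
cv2.imwrite("pics/crop1.png",o)
E
```

```text
(110, 798, 3) (480, 672, 3)
```

View pics/crop1.png

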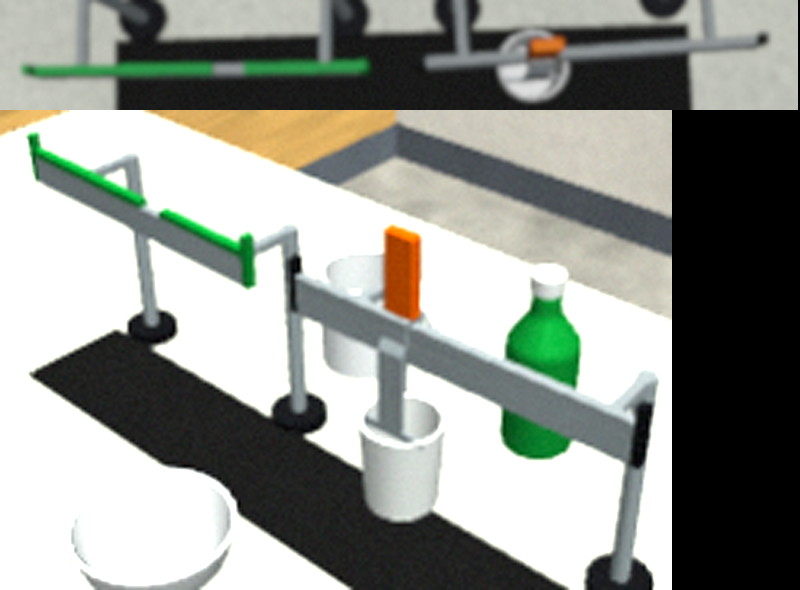

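The notch shows in both views: top crop (229,69), side crop (153,209). Triangulating the stops, the notch and the handle.

```bash
cat > h.py <<'E'
import numpy as np,cv2
from workcell import camera_info,read_state,read_camera
np.set_printoptions(precision=4,suppress=True)
def ray(i,uv):
    K=np.array(i["intrinsics"]);p=cv2.undistortPoints(np.array([[uv]],float),K,np.array(i["dist_coeffs"]))[0,0]
    P=np.array(i["pose"]);d=P[:3,:3]@np.r_[p,1];return P[:3,3],d/np.linalg.norm(d)
def tri(rs):
    A=sum(np.eye(3)-np.outer(d,d) for o,d in rs);b=sum((np.eye(3)-np.outer(d,d))@o for o,d in rs)
    x=np.linalg.solve(A,b);return x,[np.linalg.norm((np.eye(3)-np.outer(d,d))@(x-o)) for o,d in rs]
def onz(r,z): o,d=r;return o+d*(z-o[2])/d[2]
def proj(i,X):
    P=np.linalg.inv(np.array(i["pose"]));return cv2.projectPoints((P[:3,:3]@np.array(X)+P[:3,3]).reshape(1,3),np.zeros(3),np.zeros(3),np.array(i["intrinsics"]),np.array(i["dist_coeffs"]))[0][0,0]
E
python3 - <<'E'
from h import *
S=camera_info("side");T=camera_info("top")
for n,s,t in [("gfar",(34,137),(27,70)),("gnear",(248,236),(366,66)),("notch",(153,209),(229,69)),("pnear",(294,258),(428,62)),("pfar",(643,406),(763,38)),("handle top",(402,232),(546,43))]:
    a=ray(S,(s[0]/3.2+134.7,(s[1]-110)/3.2+139.7));b=ray(T,(t[0]/2.75+104.7,t[1]/2.75+174.7))
    x,r=tri([a,b]);print(n,x,np.round(r,4),"top@.212",onz(b,.212),"@.2",onz(b,.2),"@.264",onz(b,.264))
R=cv2.Rodrigues(read_state()["tcp_rot"])[0];print(R)
E
```

```text
gfar [0.5344 0.3106 0.2172] [0.001 0.001] top@.212 [0.5341 0.3132 0.212 ] @.2 [0.5354 0.3178 0.2   ] @.264 [0.5283 0.2932 0.264 ]
gnear [0.5296 0.0429 0.2203] [0.0007 0.0007] top@.212 [0.53   0.0439 0.212 ] @.2 [0.5313 0.0448 0.2   ] @.264 [0.5245 0.0401 0.264 ]
notch [0.5321 0.153  0.2035] [0.0008 0.0008] top@.212 [0.5306 0.1518 0.212 ] @.2 [0.5318 0.1541 0.2   ] @.264 [0.525  0.1414 0.264 ]
pnear [ 0.5302 -0.0042  0.2201] [0.0009 0.0009] top@.212 [ 0.5318 -0.0046  0.212 ] @.2 [ 0.5331 -0.0044  0.2   ] @.264 [ 0.5262 -0.0055  0.264 ]
pfar [ 0.5429 -0.2645  0.2169] [0.0002 0.0002] top@.212 [ 0.5434 -0.2657  0.212 ] @.2 [ 0.5448 -0.2691  0.2   ] @.264 [ 0.537  -0.2509  0.264 ]
handle top [ 0.5374 -0.0922  0.2681] [0.0002 0.0002] top@.212 [ 0.5442 -0.097   0.212 ] @.2 [ 0.5456 -0.0981  0.2   ] @.264 [ 0.5378 -0.0924  0.264 ]
[[-0.9238  0.3828 -0.0008]
 [ 0.3828  0.9238 -0.0017]
 [ 0.0001 -0.0018 -1.    ]]
```

All triangulated points agree to about 1 mm with the given sizes: stop spacing is 268 mm and the seat is at z≈0.205. The plain rail yaw is about 2.8°, the green about −1°. The notch is at y≈0.153. Moving above the handle.

>>> play_rows:
  motion:
    - [0, 0, -0.06, 0.0257, 85]
    - [0, 0, -0.06, 0.0257, 85]
    - [0, 0, 0, 0.0257, 85]
    - [0, 0, 0, 0.0257, 85]
    - [0, 0, 0, 0.0257, 85]

```text
time: 0.78
tool_pos: [0.2583, 0.6234, 0.3286]
tcp_rot: [1.781, 2.588, -0.001]
wrist_force: [0.4, 0.4, -0.2]
width: 0.995
```

>>> play_rows:
  motion:
    - [0, 0, 0, 0.0257, 85]
    - [0, 0, 0, 0.0257, 85]
    - [-0.056, 0.0188, 0, 0, 85]
    - [-0.056, 0.0188, 0, 0, 85]
    - [-0.056, 0.0188, 0, 0, 85]

```text
time: 1.4
tool_pos: [0.3229, 0.4568, 0.3283]
tcp_rot: [2.167, 2.274, -0.001]
wrist_force: [1.3, 0.4, -0.0]
width: 0.994
```

>>> play_rows:
  motion:
    - [-0.056, 0.0188, 0, 0, 85]
    - [-0.056, 0.0188, 0, 0, 85]
    - [-0.056, 0.0188, 0, 0, 85]
    - [-0.056, 0.0188, 0, 0, 85]
    - [-0.056, 0.0188, 0, 0, 85]

```text
time: 2.02
tool_pos: [0.4301, 0.1814, 0.3287]
tcp_rot: [2.167, 2.274, 0.0]
wrist_force: [-0.2, -0.0, 0.2]
width: 0.994
```

>>> play_rows:
  motion:
    - [-0.056, 0.0188, 0, 0, 85]
    - [-0.056, 0.0188, 0, 0, 85]
    - [-0.056, 0.0188, 0, 0, 85]
    - [-0.056, 0.0188, 0, 0, 85]
    - [-0.056, 0.0188, 0, 0, 85]

```text
time: 2.65
tool_pos: [0.5374, -0.0938, 0.3287]
tcp_rot: [-2.168, -2.273, -0.0]
wrist_force: [1.5, 0.9, 0.6]
width: 0.996
```

```bash
python3 - <<'E'
from h import *
s=read_state();print(s["tool_pos"],s["tcp_rot"],s["q"],s["time"]);print(cv2.Rodrigues(s["tcp_rot"])[0])
i=camera_info("wrist");import json;json.dump({k:np.array(v).tolist() for k,v in i.items()},open("w1.json","w"))
im=read_camera("wrist")[:,:,::-1];cv2.imwrite("pics/w1.png",cv2.convertScaleAbs(cv2.resize(im,(800,600),interpolation=cv2.INTER_CUBIC),alpha=1.4))
for n,X in dict(pn=[.5302,-.0042,.22],gn=[.5296,.0429,.22],h=[.5374,-.0922,.268]).items(): print(n,proj(i,X)*800/512)
E
```

```text
[ 0.5374 -0.0938  0.3287] [-2.1681 -2.2732 -0.0003] [-0.2187 -0.0343  1.7171  0.0003  1.4588 -0.2661] 2.65
[[-0.0473  0.9989  0.    ]
 [ 0.9989  0.0473  0.0003]
 [ 0.0003  0.     -1.    ]]
pn [390.7918 124.9537]
gn [393.9067  29.2934]
h [396.8422 310.7011]
```

View pics/w1.png

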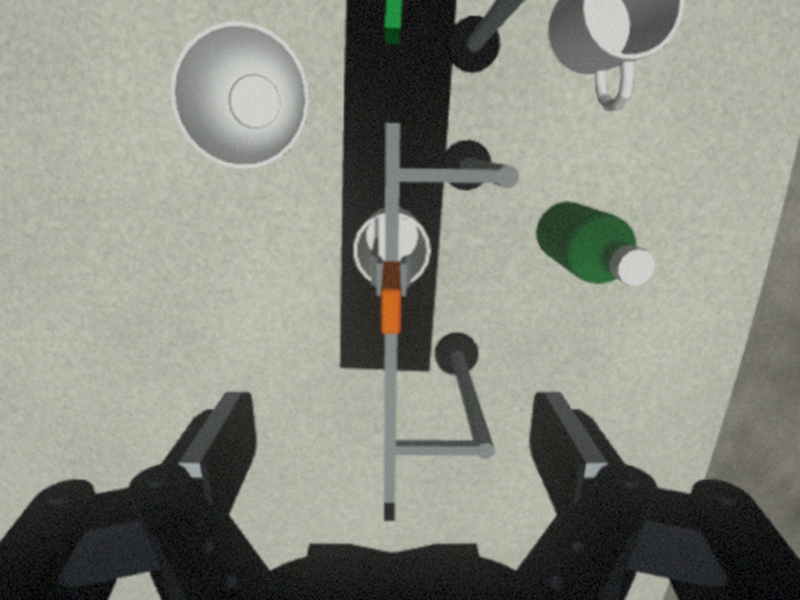

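The wrist view shows the rail vertical at col ~391, so the yaw is right. The handle top is at (391,311) against a prediction of (397,311), so the handle is about 2.5 mm less in x. Correct, descend and grip.

>>> play_rows:
  motion:
    - [0.0015, -0.0024, 0.04, 0, 85]
    - [0, 0, 0.035, 0, 85]
    - [0, 0, 0.0237, 0, 85]
    - [0, 0, 0, 0, 40]
    - [0, 0, 0, 0, 40]
  squeeze: 30

```text
time: 3.32
tool_pos: [0.5352, -0.0905, 0.2312]
tcp_rot: [2.167, 2.273, 0.001]
wrist_force: [0.7, 0.4, -0.1]
width: 0.6
```

>>> play_rows:
  motion:
    - [0, 0, 0, 0, 20]
    - [0, 0, 0, 0, 5]
    - [0, 0, 0, 0, 5]
    - [0, 0, 0, 0, 5]
    - [0, 0, 0, 0, 5]

```text
time: 3.95
tool_pos: [0.5356, -0.0907, 0.2316]
tcp_rot: [2.167, 2.272, 0.002]
wrist_force: [-0.1, 0.9, 5.6]
width: 0.106
```

>>> play_rows:
  motion:
    - [0, 0, -0.006, 0, 5]
    - [0, 0, -0.008, 0, 5]
    - [0, 0, -0.008, 0, 5]
    - [0, 0, 0, 0, 5]
    - [0, 0, 0, 0, 5]

```text
time: 4.58
tool_pos: [0.5344, -0.0906, 0.2519]
tcp_rot: [-2.168, -2.273, 0.001]
wrist_force: [0.0, 0.3, -3.1]
width: 0.105
```

```bash
python3 - <<'E'
from h import *
s=read_state();print(s["tool_pos"],s["tcp_rot"],s["wrist_force"],s["time"])
i=camera_info("side");W=camera_info("wrist")
im=read_camera("side")[:,:,::-1];w=read_camera("wrist")[:,:,::-1]
a=cv2.resize(im[130:290,170:345],None,fx=2.28,fy=2.28*1,interpolation=cv2.INTER_CUBIC);b=cv2.resize(w,(400,300))
o=np.zeros((max(a.shape[0],300),800,3),np.uint8);o[:a.shape[0],:a.shape[1]]=a;o[:300,400:]=b
cv2.imwrite("pics/l1.png",cv2.convertScaleAbs(o,alpha=1.4))
E
```

```text
[ 0.5344 -0.0906  0.2519] [-2.1676 -2.2733  0.0007] [ 0.0465  0.2862 -3.0834] 4.575
```

View pics/l1.png

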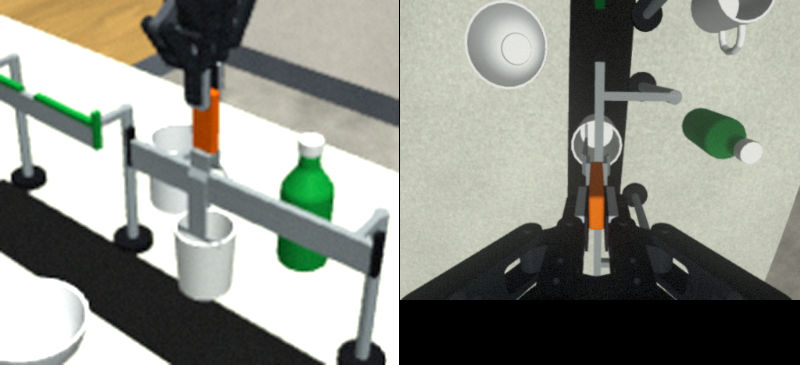

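Cup lifted about 20 mm (Fz −3.1 N, close to its weight), straight and aligned with the rail. Carrying it over the stops and turning to the green rail's yaw on the way.

>>> play_rows:
  motion:
    - [0.01, 0, 0, 0, 5]
    - [0.02, 0, 0, 0, 5]
    - [0.02, 0, 0, 0, 5]
    - [0.02, 0, 0, 0, 5]
    - [0.02, 0, 0, 0, 5]

```text
time: 5.3
tool_pos: [0.5305, 0.0006, 0.2523]
tcp_rot: [2.166, 2.274, -0.0]
wrist_force: [1.6, -0.9, -2.5]
width: 0.109
```

>>> play_rows:
  motion:
    - [0.02, 0, 0, 0.0035, 5]
    - [0.02, 0, 0, 0.0035, 5]
    - [0.02, 0, 0, 0.0036, 5]
    - [0.009, 0, 0, 0, 5]
    - [0, 0, 0, 0, 5]

```text
time: 5.92
tool_pos: [0.5289, 0.069, 0.2522]
tcp_rot: [2.24, 2.202, -0.001]
wrist_force: [-0.8, 0.2, -2.7]
width: 0.11
```

```bash
python3 - <<'E'
from h import *
s=read_state();print(s["tool_pos"],cv2.Rodrigues(s["tcp_rot"])[0],s["wrist_force"],s["time"])
W=camera_info("wrist");i=camera_info("side")
w=read_camera("wrist")[:,:,::-1];im=read_camera("side")[:,:,::-1]
a=cv2.resize(im[130:290,135:310],None,fx=2.28,fy=2.28*1,interpolation=cv2.INTER_CUBIC);b=cv2.resize(w[:,150:350],(400,768),interpolation=cv2.INTER_CUBIC)[:600]
o=np.zeros((600,800,3),np.uint8);o[:a.shape[0],:a.shape[1]]=a;o[:,400:]=b
cv2.imwrite("pics/l2.png",cv2.convertScaleAbs(o,alpha=1.4))
for y in (.0429,.1,.153,.2,.31):
  p=proj(W,[.5296+.018*(y-.043),y,.206]);print(y,(p-[150,0])*2+[400,0])
E
```

```text
[0.5289 0.069  0.2522] [[ 0.017   0.9999 -0.0001]
 [ 0.9999 -0.017  -0.0004]
 [-0.0004 -0.0001 -1.    ]] [-0.8049  0.1672 -2.7152] 5.925
0.0429 [610.933 479.669]
0.1 [611.8201 331.0426]
0.153 [612.6878 171.0828]
0.2 [613.4516  12.0549]
0.31 [ 614.6175 -381.998 ]
```

View pics/l2.png

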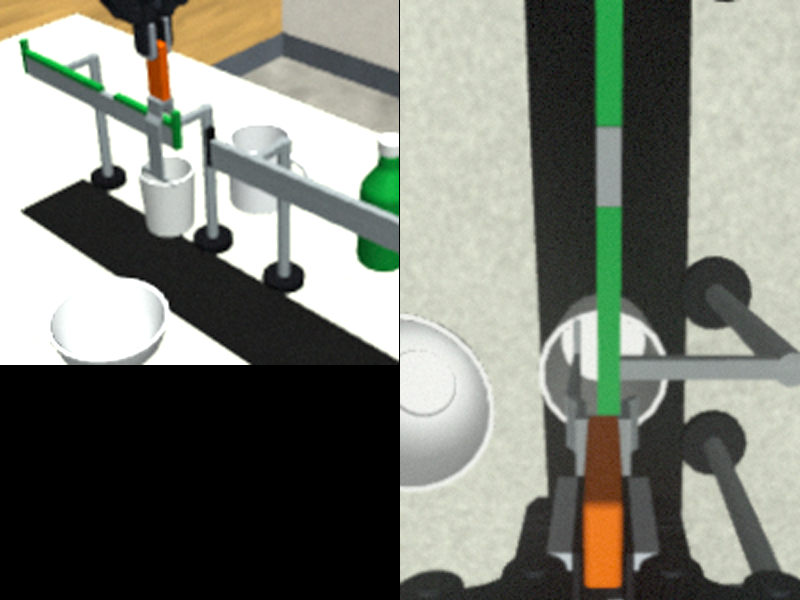

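Cup is over the green rail's near end, yaw parallel. The rail is about 1.6 mm further +x than the hook. The notch is at rows 127–207, so y≈0.154. Shift and lower carefully.

>>> play_rows:
  motion:
    - [0, 0.0016, 0, 0, 5]
    - [0, 0, 0.006, 0, 5]
    - [0, 0, 0.006, 0, 5]
    - [0, 0, 0.004, 0, 5]
    - [0, 0, 0, 0, 5]

```text
time: 6.65
tool_pos: [0.5302, 0.0682, 0.2354]
tcp_rot: [-2.242, -2.2, 0.002]
wrist_force: [0.2, 0.0, -1.9]
width: 0.111
```

>>> play_rows:
  motion:
    - [0, 0, 0.001, 0, 5]
    - [0, 0, 0.0, 0, 5]
    - [0, 0, 0.001, 0, 5]
    - [0, 0, 0, 0, 5]

```text
time: 7.15
tool_pos: [0.5306, 0.0683, 0.2342]
tcp_rot: [-2.242, -2.2, 0.0]
wrist_force: [-0.1, 0.0, -3.0]
width: 0.107
```

>>> play_rows:
  motion:
    - [0, 0, 0.001, 0, 5]
    - [0, 0, 0.0, 0, 5]
    - [0, 0, 0.001, 0, 5]
    - [0, 0, 0, 0, 5]

```text
time: 7.65
tool_pos: [0.531, 0.0683, 0.2335]
tcp_rot: [2.242, 2.2, 0.002]
wrist_force: [-3.0, 0.4, 5.4]
width: 0.108
```

>>> play_rows:
  motion:
    - [0, 0, 0.001, 0, 5]
    - [0, 0, 0, 0, 5]

```text
time: 7.9
tool_pos: [0.5312, 0.0683, 0.2334]
tcp_rot: [2.241, 2.199, 0.003]
wrist_force: [-3.4, -0.2, 9.4]
width: 0.11
```

Seated on the rail (contact, Fz +9). Ease the press to a light one and slide.

>>> play_rows:
  motion:
    - [0, 0, -0.001, 0, 5]
    - [0, 0, -0.0005, 0, 5]
    - [0.003, 0, 0, 0, 5]
    - [0.005, 0, 0, 0, 5]
    - [0.005, 0, 0, 0, 5]
  squeeze: 20

```text
time: 8.52
tool_pos: [0.532, 0.0802, 0.2335]
tcp_rot: [2.24, 2.198, 0.001]
wrist_force: [0.1, -3.7, 4.7]
width: 0.108
```

>>> play_rows:
  motion:
    - [0.008, 0, -0.0005, 0, 5]
    - [0.008, 0, 0, 0, 5]
    - [0.008, 0, 0, 0, 5]
    - [0.008, 0, 0, 0, 5]
    - [0.008, 0, 0, 0, 5]

```text
time: 9.15
tool_pos: [0.5319, 0.1217, 0.2335]
tcp_rot: [2.241, 2.2, 0.0]
wrist_force: [0.1, -3.4, 5.1]
width: 0.108
```

>>> play_rows:
  motion:
    - [0.007, 0, 0, 0, 5]
    - [0.006, 0, 0, 0, 5]
    - [0.006, 0, 0, 0, 5]
    - [0.005, 0, 0, 0, 5]
    - [0, 0, 0, 0, 5]

```text
time: 9.78
tool_pos: [0.532, 0.146, 0.2331]
tcp_rot: [-2.241, -2.2, -0.001]
wrist_force: [-0.4, -1.2, 3.8]
width: 0.105
```

```bash
python3 - <<'E'
from h import *
s=read_state();print(s["tool_pos"],s["wrist_force"],s["time"])
im=read_camera("side")[:,:,::-1];w=read_camera("wrist")[:,:,::-1]
a=cv2.resize(im[140:220,140:220],(480,480),interpolation=cv2.INTER_CUBIC);b=cv2.resize(w[150:384,200:310],(282,600),interpolation=cv2.INTER_CUBIC)
o=np.zeros((600,800,3),np.uint8);o[:480,:480]=a;o[:,500:782]=b
cv2.imwrite("pics/l3.png",cv2.convertScaleAbs(o,alpha=1.4))
E
```

```text
[0.532  0.146  0.2331] [-0.422  -1.2231  3.7731] 9.775
```

View pics/l3.png

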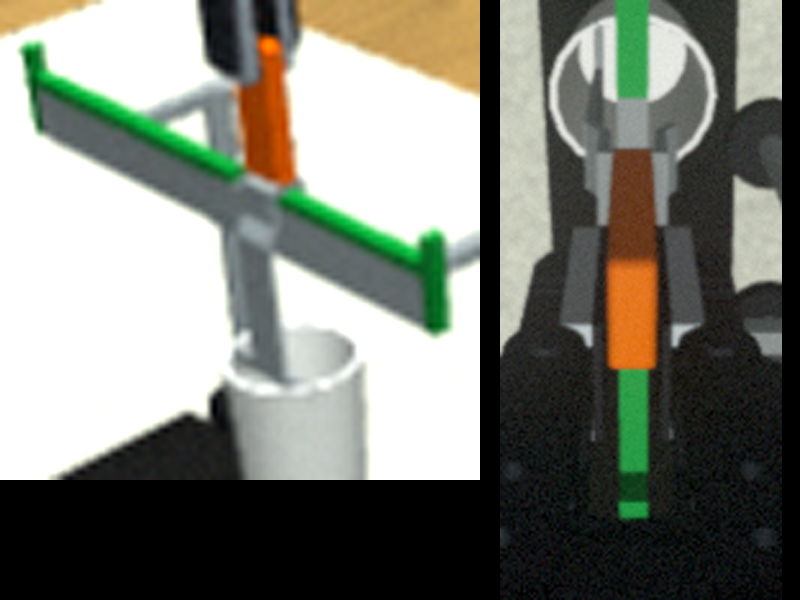

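Wrist crop: notch far edge at row 98, handle top face at rows 262–367. Converting to the remaining distance.

```bash
python3 - <<'E'
from h import *
W=camera_info("wrist");print(read_state()["tool_pos"])
f=lambda c,r:(200+c*110/282-.3,150+r*.39-.3)
n=onz(ray(W,f(132,98)),.207);print("notch far",n,"mid",n[1]-.0125)
a=onz(ray(W,f(132,262)),.271);b=onz(ray(W,f(132,367)),.271);print("handle",a,b,(a+b)/2)
E
```

```text
[0.532  0.1459 0.2331]
notch far [0.5303 0.1669 0.207 ] mid 0.15441664391554058
handle [0.5301 0.1558 0.271 ] [0.5297 0.1334 0.271 ] [0.5299 0.1446 0.271 ]
```

>>> play_rows:
  motion:
    - [0.0025, 0, 0, 0, 5]
    - [0.0025, 0, 0, 0, 5]
    - [0.002, 0, 0, 0, 5]
    - [0.001, 0, 0, 0, 5]
    - [0, 0, 0, 0, 5]

```text
time: 10.5
tool_pos: [0.532, 0.1535, 0.2327]
tcp_rot: [-2.242, -2.2, 0.0]
wrist_force: [0.3, -1.4, 2.6]
width: 0.105
```

>>> play_rows:
  motion:
    - [0.001, 0, 0, 0, 5]
    - [0, 0, 0, 0, 5]

```text
time: 10.75
tool_pos: [0.5314, 0.1547, 0.2319]
tcp_rot: [-2.241, -2.199, 0.002]
wrist_force: [-0.5, 1.5, -3.2]
width: 0.106
```

The press vanished (Fz +2.6 → −3.2), so the hook is over the notch. Advance 0.8 mm and follow it down.

>>> play_rows:
  motion:
    - [0.0008, 0, 0, 0, 5]
    - [0, 0, 0.0015, 0, 5]
    - [0, 0, 0.0015, 0, 5]
    - [0, 0, 0.001, 0, 5]
    - [0, 0, 0, 0, 5]

```text
time: 11.38
tool_pos: [0.5323, 0.1551, 0.2292]
tcp_rot: [-2.242, -2.2, -0.0]
wrist_force: [0.6, -0.1, -2.5]
width: 0.105
```

>>> play_rows:
  motion:
    - [0, 0, 0.001, 0, 5]
    - [0, 0, 0.0005, 0, 5]
    - [0, 0, 0, 0, 5]

```text
time: 11.75
tool_pos: [0.5327, 0.1552, 0.2287]
tcp_rot: [2.242, 2.2, 0.002]
wrist_force: [-1.7, -0.1, 3.2]
width: 0.105
```

Fz is +3.2 again. Release gently and let it settle.

>>> play_rows:
  motion:
    - [0, 0, 0, 0, 12]
    - [0, 0, 0, 0, 16]
    - [0, 0, 0, 0, 24]
    - [0, 0, 0, 0, 30]
    - [0, 0, 0, 0, 30]

```text
time: 12.38
tool_pos: [0.5323, 0.155, 0.2276]
tcp_rot: [2.242, 2.2, -0.0]
wrist_force: [-0.8, 0.8, -0.0]
width: 0.355
```

```bash
python3 - <<'E'
from h import *
s=read_state();print(s["tool_pos"],s["wrist_force"],s["time"],s["width"])
im=read_camera("side")[:,:,::-1];w=read_camera("wrist")[:,:,::-1]
a=cv2.resize(im[140:220,140:220],(480,480),interpolation=cv2.INTER_CUBIC);b=cv2.resize(w[150:384,200:310],(282,600),interpolation=cv2.INTER_CUBIC)
o=np.zeros((600,800,3),np.uint8);o[:480,:480]=a;o[:,500:782]=b
cv2.imwrite("pics/l4.png",cv2.convertScaleAbs(o,alpha=1.4))
E
```

```text
[0.5323 0.155  0.2276] [-0.7955  0.7544 -0.0214] 12.375 0.35486947226768245
```

View pics/l4.png

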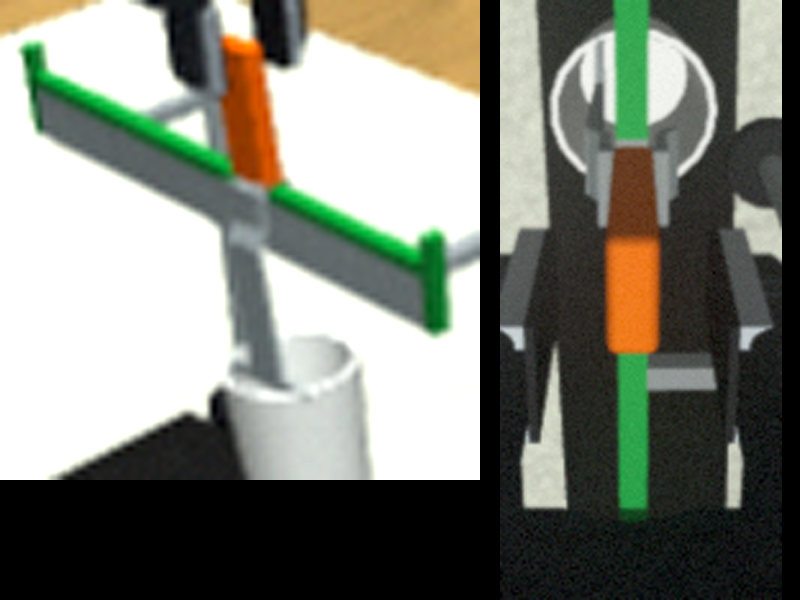

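After release the handle leans slightly toward +y in the side view, top (242,45) to bottom (258,180). That is either a swing or a hook not fully in. Tracking it over time numerically.

```bash
cat > tr.py <<'E'
from h import *
def m(): 
    im=read_camera("side");h=cv2.cvtColor(im,cv2.COLOR_RGB2HSV)
    k=((h[...,0]<14)&(h[...,1]>180)&(h[...,2]>80)).astype(np.uint8);k[:140]=0;k[220:]=0;k[:,:140]=0;k[:,230:]=0
    ys,xs=np.nonzero(k);v=cv2.fitLine(np.c_[xs,ys].astype(np.float32),cv2.DIST_L2,0,.01,.01).ravel()
    return len(xs),xs.mean(),ys.mean(),np.degrees(np.arctan2(v[0],v[1])) if v[1]>0 else np.degrees(np.arctan2(-v[0],-v[1]))
if __name__=="__main__":
    for _ in range(16): print(np.round(m(),2))
    print(read_state()["time"])
E
python3 tr.py
```

```text
[162.   181.05 158.2    7.88]
[159.   181.07 158.2    7.87]
[161.   181.04 158.32   8.23]
[158.   181.03 158.34   7.7 ]
[159.   181.01 158.47   8.33]
[159.   181.03 158.27   7.65]
[160.   181.03 158.25   7.8 ]
[157.   181.12 158.39   8.07]
[157.   181.13 158.34   7.91]
[158.   181.05 158.4    7.8 ]
[158.   181.05 158.4    7.8 ]
[160.   181.02 158.25   7.89]
[160.   181.03 158.25   7.8 ]
[160.   181.01 158.19   7.8 ]
[159.   181.03 158.27   7.65]
[158.   181.03 158.34   7.7 ]
13.275
```

```bash
python3 - <<'E'
from h import *
S=camera_info("side");W=camera_info("wrist")
for t in (0,3,6,9,12):
  th=np.radians(t)
  for lab,dx,dy in(("y",0,1),("x",-1,0)):
    p=[proj(S,[.531+dx*np.sin(th)*h,.154+dy*np.sin(th)*h,.200+h*np.cos(th)]) for h in (.004,.064)];d=p[1]-p[0]
    print(t,lab,p[0],p[1],"ang",np.degrees(np.arctan2(d[0],d[1]) if d[1]>0 else np.arctan2(-d[0],-d[1])))
f=lambda c,r:(200+c*110/282-.3,150+r*.39-.3)
for z in (.264,.267):
  a=onz(ray(W,f(132,237)),z);b=onz(ray(W,f(132,352)),z);print("handle top",a[1],b[1],(a+b)/2)
E
```

```text
0 y [181.5744 170.4878] [178.8811 147.7708] ang 6.761473307697044
0 x [181.5744 170.4878] [178.8811 147.7708] ang 6.761473307697044
3 y [181.5202 170.4641] [177.9906 147.4317] ang 8.712477149232372
3 x [181.5074 170.5198] [177.7608 148.2482] ang 9.549064567840857
6 y [181.4666 170.4445] [177.1149 147.1636] ang 10.587410167790512
6 x [181.4409 170.5557] [176.6467 148.7955] ang 12.42491437075508
9 y [181.4137 170.429 ] [176.2567 146.9668] ang 12.396564518030111
9 x [181.3754 170.5954] [175.5425 149.4116] ang 15.394616354590934
12 y [181.3618 170.4176] [175.4183 146.8414] ang 14.149350641275058
12 x [181.3108 170.6388] [174.4515 150.0949] ang 18.4631798489282
handle top 0.16916724422298432 0.1448499081623627 [0.5302 0.157  0.264 ]
handle top 0.1706978766966299 0.14694625865943856 [0.5302 0.1588 0.267 ]
```

A vertical handle would project at 6.8° and I measure 7.8°, static, so it is nearly upright. Withdraw straight up for an unobstructed check against the initial hanging picture.

>>> play_rows:
  motion:
    - [0, 0, 0, 0, 60]
    - [0, 0, -0.015, 0, 70]
    - [0, 0, -0.04, 0, 85]
    - [0, 0, -0.05, 0, 85]
    - [0, 0, 0, 0, 85]

```text
time: 13.9
tool_pos: [0.5352, 0.1558, 0.3399]
tcp_rot: [2.238, 2.196, 0.016]
wrist_force: [0.7, 0.3, 0.1]
width: 0.999
```

```bash
python3 - <<'E'
from h import *
def m(im,x0,x1,y0,y1):
    h=cv2.cvtColor(im,cv2.COLOR_BGR2HSV);k=((h[...,0]<14)&(h[...,1]>180)&(h[...,2]>80)).astype(np.uint8)
    q=np.zeros_like(k);q[y0:y1,x0:x1]=k[y0:y1,x0:x1];ys,xs=np.nonzero(q)
    v=cv2.fitLine(np.c_[xs,ys].astype(np.float32),cv2.DIST_L2,0,.01,.01).ravel();v=v*np.sign(v[1]) if v[1]<0 else v
    return len(xs),xs.mean(),ys.mean(),np.degrees(np.arctan2(v[0],v[1])),ys.min(),ys.max()
S=camera_info("side");ims=read_camera("side")[:,:,::-1].copy();t=read_camera("top")[:,:,::-1].copy();w=read_camera("wrist")[:,:,::-1]
print("init",np.round(m(cv2.imread("pics/side0.png"),220,300,150,240),2));print("now",np.round(m(ims,140,230,120,220),2))
def ex(x,y,z):
    p=[proj(S,[x,y,z+h]) for h in (.004,.064)];d=p[0]-p[1];print("expect",(p[0]+p[1])/2,np.degrees(np.arctan2(d[0],d[1])))
ex(.535,-.0922,.206);ex(.531,.1544,.202);ex(.531,.1544,.208)
print(read_state()["tool_pos"],read_state()["time"])
a=cv2.resize(ims[140:220,140:220],(600,600),interpolation=cv2.INTER_CUBIC);b=cv2.resize(w[100:384,190:320],(200,437),interpolation=cv2.INTER_CUBIC)
o=np.zeros((600,800,3),np.uint8);o[:,:600]=a;o[:437,600:]=b
cv2.imwrite("pics/l5.png",cv2.convertScaleAbs(o,alpha=1.3))
E
```

```text
init [263.   260.5  190.36   2.62 176.   204.  ]
now [167.   180.59 157.99  12.26 146.   170.  ]
expect [259.3519 190.369 ] -0.2268090991052842
expect [180.0322 158.324 ] 6.768687483223105
expect [179.761  156.0383] 6.764474445516269
[0.5321 0.155  0.3327] 14.05
```

View pics/l5.png

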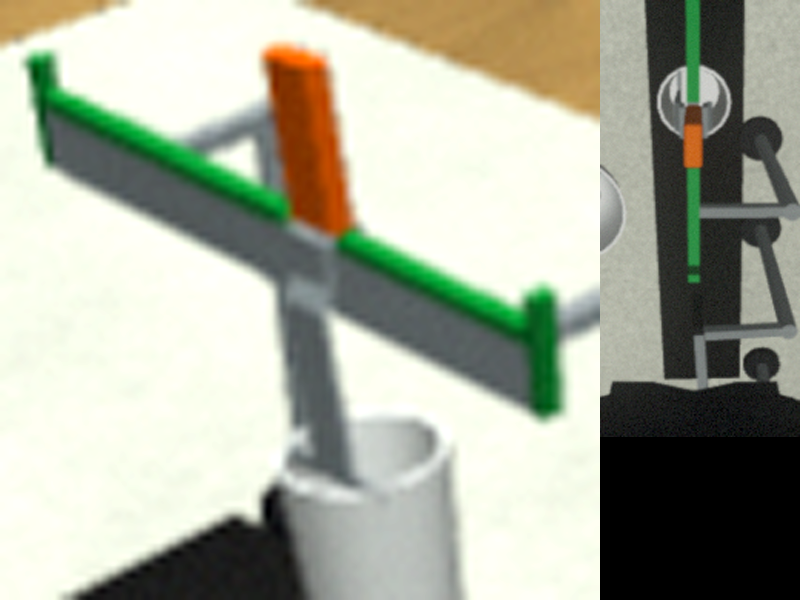

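The side view shows the hook in the gap, but the handle leans (12.3° against about 9.5° expected after the initial bias). Checking whether it is still swinging.

```bash
python3 - <<'E'
from tr import *
print(np.round([m() for _ in range(24)],2)); print(read_state()["time"])
E
```

```text
[[168.   180.67 157.96  11.4 ]
 [168.   180.67 157.96  11.49]
 [168.   180.7  157.98  11.13]
 [167.   180.68 157.9   11.14]
 [168.   180.67 157.96  11.49]
 [169.   180.67 157.9   11.27]
 [168.   180.62 157.91  11.76]
 [168.   180.59 157.93  12.02]
 [168.   180.59 157.93  12.02]
 [167.   180.59 157.99  12.26]
 [167.   180.59 157.99  12.26]
 [167.   180.6  157.96  12.  ]
 [168.   180.68 158.05  11.63]
 [169.   180.7  158.04  11.59]
 [167.   180.67 158.03  11.63]
 [169.   180.68 157.91  11.17]
 [169.   180.68 157.91  11.17]
 [169.   180.67 157.9   11.27]
 [169.   180.67 157.98  11.5 ]
 [168.   180.6  157.89  11.85]
 [167.   180.59 157.99  12.26]
 [167.   180.59 157.99  12.26]
 [166.   180.59 158.06  12.42]
 [169.   180.62 158.    12.2 ]]
15.25
```

It rocks freely by about ±0.5°, so it is not jammed. Fitting the handle as a box to the colour masks before and now, for a solid seat-height comparison.

```bash
cat > fit.py <<'E'
from h import *
from scipy.optimize import least_squares
def mask(im):
    h=cv2.cvtColor(im,cv2.COLOR_BGR2HSV);k=((h[...,0]<14)&(h[...,1]>170)&(h[...,2]>50)).astype(np.uint8)
    n,l,st,c=cv2.connectedComponentsWithStats(k)
    return l,st,c
def pick(im,uv):
    l,st,c=mask(im);j=1+np.argmin([np.linalg.norm(q-uv)+(1e3 if s[4]<15 else 0) for q,s in zip(c[1:],st[1:])])
    return mom((l==j).astype(np.uint8))
def mom(k):
    M=cv2.moments(k,True);a=M["m00"];return np.array([M["m10"]/a,M["m01"]/a,M["mu20"]/a,M["mu11"]/a,M["mu02"]/a])
def model(i,p,yaw):
    x,y,z,tx,ty=p
    R=cv2.Rodrigues(np.array([tx,0,0]))[0]@cv2.Rodrigues(np.array([0,ty,0]))[0];R=cv2.Rodrigues(np.array([0,0,yaw]))[0]@R
    P=[proj(i,np.array([x,y,z])+R@[a,b,c]) for a in(-.005,.005) for b in(-.012,.012) for c in (.004,.064)]
    h=cv2.convexHull(np.array(P,np.float32))[:,0]
    off=np.floor(h.min(0))-2;sz=np.ceil(h.max(0)-off+3).astype(int)
    k=np.zeros((sz[1]*16,sz[0]*16),np.uint8);cv2.fillPoly(k,[np.round((h-off+.5)*16).astype(np.int32)],1)
    m=mom(k);return np.r_[m[:2]/16+off-.5,m[2:]/256]
def fit(views,p0,yaw):
    w=np.array([1,1,.3,.3,.3])
    f=lambda q:np.concatenate([w*(model(i,q,yaw)-o) for i,o in views])
    r=least_squares(f,p0,x_scale=[.001,.001,.001,.02,.02],diff_step=.003);return r.x,f(r.x)
E
python3 - <<'E'
from fit import *
S,T,W=[camera_info(n) for n in("side","top","wrist")]
g=lambda n:read_camera(n)[:,:,::-1].copy()
s0,t0=cv2.imread("pics/side0.png"),cv2.imread("pics/top0.png")
p,r=fit([(S,pick(s0,(260,190))),(T,pick(t0,(303,192)))],[.535,-.092,.205,0,0],.048)
print("init",p[:3],np.degrees(p[3:]),np.round(r,2))
p,r=fit([(S,pick(g("side"),(180,158)))]+[(W,pick(g("wrist"),proj(W,(.531,.155,.245))))],[.531,.154,.202,0,0],-.017)
print("now side+wrist",p[:3],np.degrees(p[3:]),np.round(r,2))
E
```

```text
init [ 0.5372 -0.0945  0.2056] [0. 0.] [ 0.53  0.13  1.35  0.22  2.53 -0.39  0.44  0.67  0.17  0.72]
now side+wrist [0.5314 0.1511 0.1804] [0. 0.] [ 1.4   9.09  0.64 -0.37  0.99  1.45 -6.05 -0.25  0.38 15.39]
```

```bash
sed -i 's/>50))/>25))/' fit.py; cat >> fit.py <<'E'
def fit(views,p0,yaw):
    sc=np.array([.002,.002,.002,.03,.03]);p0=np.array(p0);w=np.array([1,1,.3,.3,.3])
    P=lambda u:p0+(u-5)*sc
    f=lambda u:np.concatenate([w*(model(i,P(u),yaw)-o) for i,o in views])
    r=least_squares(f,np.full(5,5.),diff_step=.05);return P(r.x),r.fun
E
python3 - <<'E'
from fit import *
S,T,W=[camera_info(n) for n in("side","top","wrist")]
g=lambda n:read_camera(n)[:,:,::-1].copy()
s0,t0=cv2.imread("pics/side0.png"),cv2.imread("pics/top0.png")
p,r=fit([(S,pick(s0,(260,190))),(T,pick(t0,(303,192)))],[.535,-.092,.205,0,0],.048)
print("init",p[:3],np.degrees(p[3:]),np.round(r,2))
ws=g("wrist");l,st,c=mask(ws);print(st[1:],c[1:])
v=[(S,pick(g("side"),(180,158))),(W,pick(ws,proj(W,(.531,.155,.235))))]
p,r=fit(v,[.531,.154,.202,0,0],-.017)
print("now side+wrist",p[:3],np.degrees(p[3:]),np.round(r,2))
p,r=fit(v[:1],[.531,.1545,.202,0,0],-.017)
print("now side",p[:3],np.degrees(p[3:]),np.round(r,2))
E
```

```text
init [ 0.5397 -0.0926  0.2056] [ 2.5611 -3.502 ] [ 0.61 -0.02  1.31  0.34  1.3  -0.58  0.29  1.58  0.28  0.07]
[[245 170  13  40 390]
 [254 170   1   1   1]] [[251.2513 192.3462]
 [254.     170.    ]]
now side+wrist [0.5297 0.1453 0.2046] [-11.8798   0.4013] [-0.43  0.24  1.27  1.36  2.45  0.12  0.32  0.59  0.16  0.16]
now side [0.5163 0.1337 0.2208] [15.8099 -8.3725] [ 0.    0.05  0.73 -0.38  0.25]
```

The side+wrist fit gives the handle leaning toward +y with a free pendulum period (~0.6 s), and the seat only slightly below the rail top. That suggests the hook hangs by its −y end on the notch's near edge. Going behind the handle with closed fingers for a closer look, then a gentle push if needed.

>>> play_rows:
  motion:
    - [-0.03, 0, 0, 0, 40]
    - [-0.03, 0, 0, 0, 10]
    - [0, 0, 0.02, 0, 0]
    - [0, 0, 0.04, 0, 0]
    - [0, 0, 0.035, 0, 0]

```text
time: 16.08
tool_pos: [0.5304, 0.0957, 0.2353]
tcp_rot: [-2.242, -2.199, 0.001]
wrist_force: [-0.2, 0.6, 0.8]
width: 0.002
```

>>> play_rows:
  motion:
    - [0, 0, 0.01, 0, 0]
    - [0, 0, 0, 0, 0]
    - [0, 0, 0, 0, 0]

```text
time: 16.45
tool_pos: [0.5323, 0.0955, 0.2294]
tcp_rot: [2.241, 2.2, 0.004]
wrist_force: [0.7, -0.2, 0.5]
width: -0.001
```

```bash
python3 - <<'E'
from fit import *
W=camera_info("wrist");s=read_state();print(s["tool_pos"],s["wrist_force"],s["width"],s["time"])
w=read_camera("wrist")[:,:,::-1].copy();cv2.imwrite("pics/w6raw.png",w)
import json;json.dump({k:np.array(v).tolist() for k,v in W.items()},open("w6.json","w"))
l,st,c=mask(w);print(st[1:])
for y in (.1419,.1669):print(y,proj(W,[.5315,y,.207]))
u=proj(W,(.5315,.160,.21));x0,y0=(u-[45,70]).astype(int);x0=max(x0,0);y0=max(y0,0);print(x0,y0)
side=read_camera("side")[:,:,::-1][150:200,150:215]
o=np.zeros((600,800,3),np.uint8);b=cv2.resize(w[y0:y0+120,x0:x0+90],(450,600),interpolation=cv2.INTER_CUBIC);o[:b.shape[0],:450]=b
o[:254,460:790]=cv2.resize(side,(330,254),interpolation=cv2.INTER_CUBIC)
cv2.imwrite("pics/l6.png",cv2.convertScaleAbs(o,alpha=1.4))
E
```

```text
[0.5323 0.0955 0.2294] [ 0.6674 -0.1906  0.5223] -0.0010975823444513192 16.45
[[ 237  109   24   57 1210]]
0.1419 [251.8397 149.6479]
0.1669 [251.0668 107.2999]
206 49
```

View pics/l6.png

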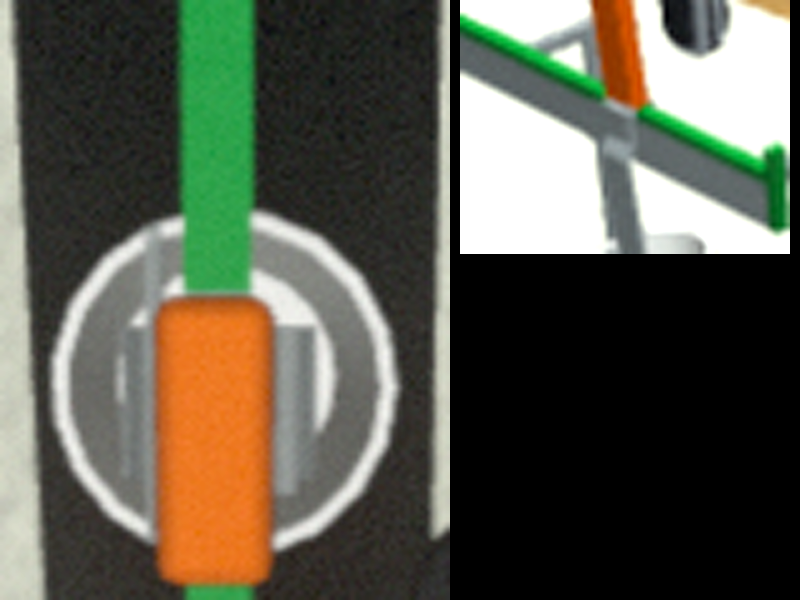

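Wrist close-up: handle top at rows 297–585, hook flares at rows 325–490, rim centre at row ~380, all in the crop. Turning these into a tilt and hook position.

```bash
python3 - <<'E'
from h import *
import json;W=json.load(open("w6.json"))
f=lambda c,r:(206+c/5-.4,49+r/5-.4)
for b in (0,-.006):
  for n,r1,r2,z in(("top",297,585,.272),("lip",325,490,.188),("rim",215,550,.128)):
    a=onz(ray(W,f(217,r1)),z+b);c=onz(ray(W,f(217,r2)),z+b);print(b,n,a[1],c[1],"mid",(a+c)[1]/2,"len",a[1]-c[1])
print("notch far edge", onz(ray(W,f(217,295)),.2075))
E
```

```text
0 top 0.16957433502382938 0.14702260679607582 mid 0.15829847090995258 len 0.02255172822775356
0 lip 0.16209895255935222 0.14060081759402032 mid 0.15134988507668629 len 0.0214981349653319
0 rim 0.1759430776228281 0.12002699602741514 mid 0.14798503682512162 len 0.05591608159541296
-0.006 top 0.16929275138089112 0.1456382303110311 mid 0.15746549084596112 len 0.02365452106986002
-0.006 lip 0.1617148073110272 0.13959262726440236 mid 0.15065371728771476 len 0.022122180046624834
-0.006 rim 0.1759568112629974 0.11878276518577086 mid 0.14736978822438412 len 0.05717404607722654
notch far edge [0.5303 0.1668 0.2075]
```

The tilt is about 4–5° and the seat centre about y≈0.1525, 2 mm short of the notch centre. That matches hanging by its −y end on the near edge (predicted tilt 5.2°). Nudge it gently in +y, low on the handle.

>>> play_rows:
  motion:
    - [0.012, 0, 0.012, 0, 0]
    - [0.012, 0, 0, 0, 0]
    - [0.006, 0, 0, 0, 0]
    - [0.002, 0, 0, 0, 0]
    - [0, 0, 0, 0, 0]

```text
time: 17.18
tool_pos: [0.5319, 0.1273, 0.2159]
tcp_rot: [2.242, 2.201, 0.0]
wrist_force: [-0.2, -0.3, -0.1]
width: -0.005
```

```bash
python3 - <<'E'
from tr import *
print(np.round([m() for _ in range(3)],2)); s=read_state();print(s["tool_pos"],s["wrist_force"],s["time"])
E
```

```text
[[123.   180.24 159.7   17.05]
 [122.   180.24 159.78  17.32]
 [124.   180.27 159.71  17.14]]
[0.5318 0.1269 0.2158] [-0.0395 -0.0881 -0.5361] 17.325
```

>>> play_rows:
  motion:
    - [0.0015, 0, 0, 0, 0]
    - [0.0015, 0, 0, 0, 0]
    - [0.001, 0, 0, 0, 0]
    - [0.001, 0, 0, 0, 0]

```text
time: 17.82
tool_pos: [0.5319, 0.1321, 0.2157]
tcp_rot: [-2.242, -2.2, 0.0]
wrist_force: [-0.2, 0.2, -0.3]
width: 0.002
```

```bash
cat > tw.py <<'E'
from fit import *
W=camera_info("wrist");s=read_state();print(s["tool_pos"],s["wrist_force"],s["time"])
for _ in range(3):
    l,st,c=mask(read_camera("wrist")[:,:,::-1].copy());j=1+np.argmax(st[1:,4]);x,y,w,h,a=st[j]
    p=[onz(ray(W,(x+w/2,r-.5)),.268)[1] for r in (y,y+h)];print("handle top y",np.round(p,4),np.mean(p).round(4),"lenpx",h,"wpx",w,a)
E
python3 tw.py
```

```text
[0.5319 0.1321 0.2157] [-0.2365  0.1636 -0.268 ] 17.825
handle top y [0.1809 0.1469] 0.1639 lenpx 80 wpx 24 1462
handle top y [0.1809 0.1469] 0.1639 lenpx 80 wpx 25 1455
handle top y [0.1794 0.1469] 0.1631 lenpx 76 wpx 25 1429
```

>>> play_rows:
  motion:
    - [0.001, 0, 0, 0, 0]
    - [0.001, 0, 0, 0, 0]
    - [0.001, 0, 0, 0, 0]

```text
time: 18.35
tool_pos: [0.5321, 0.1348, 0.216]
tcp_rot: [2.242, 2.2, -0.0]
wrist_force: [-0.6, -2.2, 1.2]
width: 0.003
```

```bash
python3 tw.py
```

```text
[0.5321 0.1348 0.216 ] [-0.5726 -2.1693  1.2476] 18.35
handle top y [0.1828 0.1494] 0.1661 lenpx 78 wpx 25 1373
handle top y [0.1812 0.1494] 0.1653 lenpx 74 wpx 25 1381
handle top y [0.1832 0.149 ] 0.1661 lenpx 80 wpx 25 1442
```

>>> play_rows:
  motion:
    - [0.001, 0, 0, 0, 0]
    - [0, 0, 0, 0, 0]

```text
time: 18.75
tool_pos: [0.5322, 0.1359, 0.216]
tcp_rot: [2.242, 2.2, 0.0]
wrist_force: [0.2, -2.8, 1.9]
width: 0.001
```

```bash
python3 tw.py
```

```text
[0.5322 0.1359 0.216 ] [ 0.1796 -2.8283  1.9402] 18.75
handle top y [0.1811 0.151 ] 0.1661 lenpx 70 wpx 25 1348
handle top y [0.1811 0.1505] 0.1658 lenpx 71 wpx 24 1349
handle top y [0.1827 0.1505] 0.1666 lenpx 75 wpx 25 1352
```

Force −2.8 N and the handle top moved +4 mm, which is partly tipping, so the hook may be against the far wall. Back off and see where it settles.

>>> play_rows:
  motion:
    - [-0.002, 0, 0, 0, 0]
    - [-0.005, 0, 0, 0, 0]
    - [-0.015, 0, 0, 0, 0]
    - [-0.018, 0, -0.012, 0, 0]
    - [0, 0, 0, 0, 0]

```text
time: 19.52
tool_pos: [0.5322, 0.0946, 0.2295]
tcp_rot: [2.244, 2.196, 0.004]
wrist_force: [0.3, 0.0, 0.6]
width: -0.001
```

```bash
python3 tw.py; python3 - <<'E'
from fit import *
W=camera_info("wrist");w=read_camera("wrist")[:,:,::-1].copy();cv2.imwrite("pics/w7raw.png",w)
import json;json.dump({k:np.array(v).tolist() for k,v in W.items()},open("w7.json","w"))
s=read_state();print(s["tool_pos"])
side=read_camera("side")[:,:,::-1][140:230,140:230]
o=np.zeros((600,800,3),np.uint8);o[:,:450]=cv2.resize(w[49:169,206:296],(450,600),interpolation=cv2.INTER_CUBIC)
o[:340,455:795]=cv2.resize(side,(340,340),interpolation=cv2.INTER_CUBIC)
cv2.imwrite("pics/l7.png",cv2.convertScaleAbs(o,alpha=1.4))
E
```

```text
[0.5322 0.0946 0.2295] [0.2841 0.0073 0.5774] 19.525
handle top y [0.1694 0.1465] 0.158 lenpx 57 wpx 24 1239
handle top y [0.1683 0.1431] 0.1557 lenpx 62 wpx 24 1294
handle top y [0.1679 0.1401] 0.154 lenpx 68 wpx 25 1345
[0.5312 0.0961 0.2277]
```

View pics/l7.png

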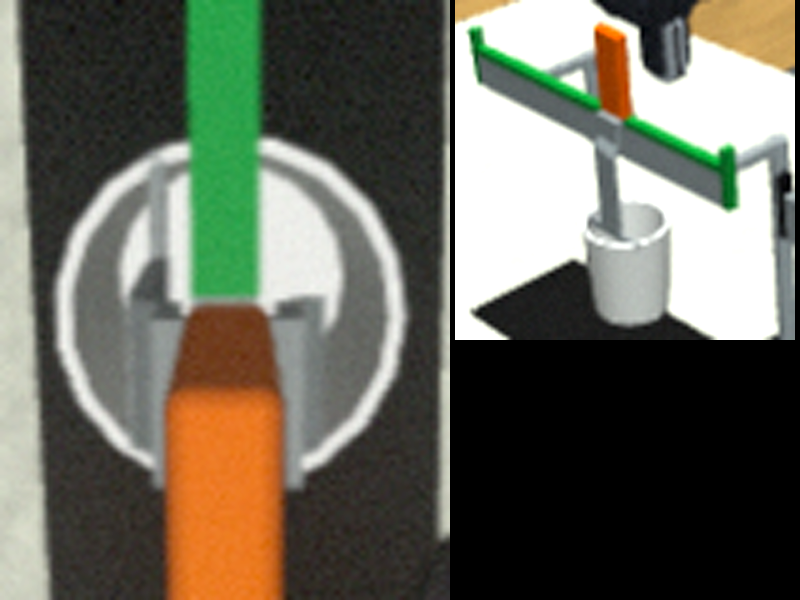

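It is now swinging and momentarily leans the other way (top face from row 390 down, front face visible from row 305). Let it swing and measure the mean.

```bash
cat > tm.py <<'E'
from tr import *
from fit import mask
W=camera_info("wrist");o=[]
for _ in range(14):
    l,st,c=mask(read_camera("wrist")[:,:,::-1].copy());j=1+np.argmax(st[1:,4]);o.append(st[j][[1,3,4]])
print(np.array(o).tolist());print(np.round([m()[1:] for _ in range(6)],2).tolist());print(read_state()["time"])
E
python3 tm.py
```

```text
[[111, 67, 1329], [111, 61, 1281], [110, 57, 1260], [109, 57, 1267], [110, 59, 1264], [111, 64, 1313], [111, 69, 1395], [111, 71, 1397], [111, 70, 1392], [111, 65, 1354], [110, 61, 1300], [109, 58, 1253], [109, 58, 1236], [110, 60, 1289]]
[[180.95, 158.3, 8.96], [181.21, 158.31, 7.77], [181.27, 158.42, 7.25], [181.12, 158.28, 7.88], [180.85, 158.35, 9.5], [180.56, 158.16, 11.09]]
20.775
```

>>> play_rows:
  motion:
    - [0, 0, 0, 0, 0]
    - [0, 0, 0, 0, 0]
    - [0, 0, 0, 0, 0]
    - [0, 0, 0, 0, 0]
    - [0, 0, 0, 0, 0]

```text
time: 21.4
tool_pos: [0.5312, 0.0961, 0.2277]
tcp_rot: [-2.242, -2.2, 0.0]
wrist_force: [-0.3, -0.4, -0.9]
width: -0.001
```

>>> play_rows:
  motion:
    - [0, 0, 0, 0, 0]
    - [0, 0, 0, 0, 0]
    - [0, 0, 0, 0, 0]
    - [0, 0, 0, 0, 0]
    - [0, 0, 0, 0, 0]

```text
time: 22.02
tool_pos: [0.5312, 0.0961, 0.2277]
tcp_rot: [2.242, 2.2, 0.0]
wrist_force: [0.6, 0.7, 0.3]
width: -0.001
```

```bash
python3 tm.py
```

```text
[[110, 60, 1283], [110, 63, 1313], [111, 66, 1324], [111, 68, 1332], [111, 66, 1355], [110, 63, 1323], [110, 60, 1295], [110, 59, 1264], [110, 62, 1279], [110, 65, 1348], [111, 67, 1354], [111, 66, 1345], [110, 64, 1318], [110, 61, 1290]]
[[180.59, 157.9, 10.29], [180.66, 157.8, 10.22], [180.93, 158.34, 9.18], [181.05, 158.3, 8.23], [181.07, 158.25, 7.94], [180.93, 158.34, 9.18]]
23.025
```

Now it rocks symmetrically about upright (mean 9.2°, where upright plus bias is about 9.4°) with a short period, so it sits flat. Once calm, compare the handle height with the green edge in the same image.

>>> play_rows:
  motion:
    - [0, 0, -0.02, 0, 0]
    - [0, 0, -0.04, 0, 0]
    - [0, 0, -0.04, 0, 0]
    - [0, 0, 0, 0, 0]
    - [0, 0, 0, 0, 0]

```text
time: 23.65
tool_pos: [0.5313, 0.0961, 0.3285]
tcp_rot: [2.242, 2.2, 0.001]
wrist_force: [-0.7, 0.0, -0.3]
width: -0.0
```

```bash
python3 - <<'E'
from fit import *
S,T,W=[camera_info(n) for n in("side","top","wrist")]
g=lambda n:np.mean([read_camera(n)[:,:,::-1].astype(float) for _ in range(6)],0).round().astype(np.uint8)
s=g("side");w=g("wrist");t=read_camera("top")[:,:,::-1].copy();cv2.imwrite("pics/s8.png",s);cv2.imwrite("pics/w8.png",w);cv2.imwrite("pics/t8.png",t)
v=[(S,pick(s,(180,158))),(W,pick(w,proj(W,(.531,.155,.235)))),(T,pick(t,proj(T,(.531,.155,.255))))]
for k in (v[:2],v,[v[0],v[2]]):
    p,r=fit(k,[.531,.154,.202,0,0],-.017);print(p[:3],np.degrees(p[3:]),np.round(r,1))
# subpixel green band centroid per column in the side view vs projected top face centre line
h=s.astype(float);gr=np.clip(h[...,1]-np.maximum(h[...,0],h[...,2]),0,None)
for y in (.075,.09,.11,.125,.185,.21,.24,.27):
    x=.5296+.018*(y-.043)+.0005
    q=[proj(S,[x,y,z]) for z in(.2,.21)];u=q[0][0];c=int(round(u));r0=int(q[0][1])-8
    col=gr[r0:r0+16,c-1:c+2].mean(1);row=(col*np.arange(r0,r0+16)).sum()/col.sum()
    # find z on the line where the column c matches
    from scipy.optimize import brentq
    def rowat(z):
        yy=brentq(lambda yy:proj(S,[.5296+.018*(yy-.043)+.0005,yy,z])[0]-c,y-.03,y+.03);return proj(S,[.5296+.018*(yy-.043)+.0005,yy,z])[1]
    print(y,"z",round(brentq(lambda z:rowat(z)-row,.18,.235),4))
print(read_state()["time"])
E
```

```text
Traceback (most recent call last):
  File "fit.py", line 8, in pick
    l,st,c=mask(im);j=1+np.argmin([np.linalg.norm(q-uv)+(1e3 if s[4]<15 else 0) for q,s in zip(c[1:],st[1:])])
                        ~~~~~~~~~^^^^^^^^^^^^^^^^^^^^^^^^^^^^^^^^^^^^^^^^^^^^^^^^^^^^^^^^^^^^^^^^^^^^^^^^^^^^^
ValueError: attempt to get argmin of an empty sequence
```

```bash
cat > chk.py <<'E'
from fit import *
from scipy.optimize import brentq
S,W=[camera_info(n) for n in("side","wrist")]
s=cv2.imread("pics/s8.png");w=cv2.imread("pics/w8.png")
v=[(S,pick(s,(180,158))),(W,pick(w,proj(W,(.531,.155,.235))))]
p,r=fit(v,[.531,.154,.202,0,0],-.017);print(p[:3],np.degrees(p[3:]),np.round(r,1))
def zs(img,orig,slope,sel,ysx):
    h=img.astype(float);gr=sel(h)
    for y in ysx:
        X=lambda yy:orig+slope*(yy-.043)
        q=proj(S,[X(y),y,.206]);c=int(round(q[0]));r0=int(q[1])-8
        col=gr[r0:r0+16,c-1:c+2].mean(1);row=(col*np.arange(r0,r0+16)).sum()/col.sum()
        def f(z):
            yy=brentq(lambda yy:proj(S,[X(yy),yy,z])[0]-c,y-.04,y+.04);return proj(S,[X(yy),yy,z])[1]-row
        print(y,"z",round(brentq(f,.18,.235),4))
zs(s,.5301,.018,lambda h:np.clip(h[...,1]-np.maximum(h[...,0],h[...,2])-10,0,None),(.075,.09,.11,.125,.19,.21,.24,.27))
E
python3 chk.py
```

```text
[0.5318 0.1507 0.2002] [-4.2029 -1.0488] [-0.3  1.1  1.1  1.1  2.4  0.2  0.1  1.1  0.   2.1]
0.075 z 0.2066
0.09 z 0.2067
0.11 z 0.2069
0.125 z 0.2067
0.19 z 0.2062
0.21 z 0.2062
0.24 z 0.2064
0.27 z 0.2062
```

Green rail top z=0.2065, fitted seat z=0.2002: 6.3 mm below, so fully in the notch (it was 0.2046 while tilted). Last look once calm.

>>> play_rows:
  motion:
    - [-0.03, 0, -0.02, 0, 0]
    - [-0.03, 0, 0, 0, 0]
    - [0, 0, 0, 0, 0]
    - [0, 0, 0, 0, 0]
    - [0, 0, 0, 0, 0]

```text
time: 24.92
tool_pos: [0.5299, 0.0369, 0.3474]
tcp_rot: [-2.241, -2.201, 0.0]
wrist_force: [-0.1, -0.9, -0.1]
width: -0.002
```

```bash
python3 - <<'E'
from tr import *
print(np.round([m()[1:] for _ in range(10)],2).tolist());s=read_camera("side")[:,:,::-1];w=read_camera("wrist")[:,:,::-1]
o=np.zeros((600,800,3),np.uint8);o[:,:500]=cv2.resize(s[140:236,135:215],(500,600),interpolation=cv2.INTER_CUBIC)
W=camera_info("wrist");u=proj(W,(.531,.154,.207));print(u);x,y=(u-[40,50]).astype(int);y=max(y,0)
o[:375,500:]=cv2.resize(w[y:y+100,x:x+80],(300,375),interpolation=cv2.INTER_CUBIC)
cv2.imwrite("pics/l9.png",cv2.convertScaleAbs(o,alpha=1.3));print(read_state()["time"],read_state()["tool_pos"])
E
```

```text
[[180.84, 158.15, 9.78], [180.93, 158.34, 9.18], [180.91, 158.33, 9.24], [180.78, 158.12, 9.85], [180.77, 158.05, 10.32], [180.86, 158.18, 9.17], [180.95, 158.3, 8.96], [180.94, 158.27, 8.93], [180.76, 158.12, 10.04], [180.8, 158.14, 9.79]]
[252.0542  49.019 ]
25.525 [0.5301 0.0361 0.3477]
```

View pics/l9.png

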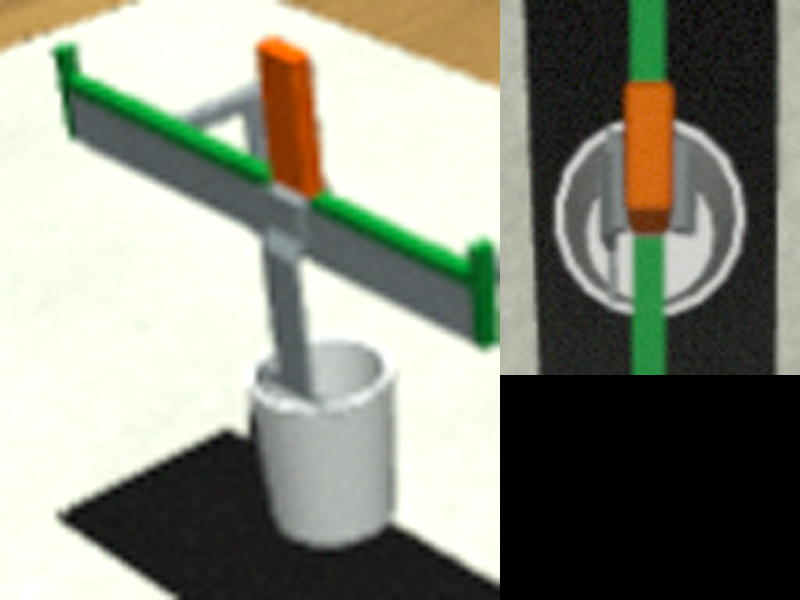

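The cup hangs upright, with the hook down between the two green segments; the rocking is dying out. Let it calm, then hand in.

>>> play_rows:
  motion:
    - [0, 0, 0, 0, 0]
    - [0, 0, 0, 0, 0]
    - [0, 0, 0, 0, 0]
    - [0, 0, 0, 0, 0]
    - [0, 0, 0, 0, 0]

```text
time: 26.15
tool_pos: [0.53, 0.0361, 0.3477]
tcp_rot: [2.242, 2.2, -0.0]
wrist_force: [-0.7, 1.1, 0.1]
width: -0.001
```

>>> play_rows:
  motion:
    - [0, 0, 0, 0, 0]
    - [0, 0, 0, 0, 0]
    - [0, 0, 0, 0, 0]
    - [0, 0, 0, 0, 0]
    - [0, 0, 0, 0, 0]

```text
time: 26.78
tool_pos: [0.53, 0.0361, 0.3477]
tcp_rot: [-2.242, -2.2, 0.0]
wrist_force: [0.1, -0.4, 0.0]
width: 0.001
```

>>> play_rows:
  motion:
    - [0, 0, 0, 0, 0]
    - [0, 0, 0, 0, 0]
    - [0, 0, 0, 0, 0]
    - [0, 0, 0, 0, 0]
    - [0, 0, 0, 0, 0]

```text
time: 27.4
tool_pos: [0.5301, 0.0361, 0.3477]
tcp_rot: [2.242, 2.2, -0.0]
wrist_force: [-0.1, 0.7, 0.7]
width: 0.0
```

```bash
python3 - <<'E'
from tr import *
from workcell import finish_job
print(np.round([m()[1:] for _ in range(8)],2).tolist(),read_state()["time"])
print(finish_job())
E
```

```text
[[180.85, 158.15, 9.63], [180.88, 158.27, 9.56], [180.85, 158.09, 9.53], [180.83, 158.28, 9.59], [180.83, 158.21, 9.49], [180.83, 158.28, 9.59], [180.86, 158.29, 9.46], [180.85, 158.23, 9.62]] 27.8
the job is handed in; nothing more can be done
None
```

The cup now hangs by itself in the green rail's notch, upright and still, and I handed the job in at about 28 s. I gripped the orange handle, lifted the cup about 20 mm over both end stops in line with the rails, and set it on the near end of the green rail. I then slid it to the notch without lifting it again.

**Tilt and nudge:** after the first release the cup hung about 4–5° tilted, most likely with one end of the hook still on the notch's near edge. I fixed this with a gentle push (about 3 N) low on the handle using closed fingers. After that it rocked briefly and settled flat.

**Last checks:**
- **Seat depth:** the fitted hook seat was at z = 0.200 m against the rail top at 0.2065 m. That is about 6 mm down, as the notch requires.
- **Tilt:** the handle's angle in the side camera was steady at 9.5°. Upright should read about 9.4°, so it is vertical and no longer moving.
- **Forces:** the highest wrist force I read was about 10 N, while setting the cup on the green rail.
- **Robot:** it was clear of everything when I handed in. The arm never came near the mug, bowl or bottle, though I took no last picture of them.

**Disagreements:**
- **Drop while gripped:** the gripper height showed a drop of only about 4.5 mm, not 6 mm, before the release and nudge.
- **Fitted lean:** the same fit that gave the seat depth also showed a lean of about 4°. I put this down to fit bias, because it also overstated the earlier tilt.

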